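# Slide a culture dish through the flap of the collecting box

## Task

Push the blue-taped culture dish along the bench, between the guides and in through the orange hanging flap, until it lies wholly inside the white collecting box; then draw the fingers back out so that the flap swings fully shut behind it. Slide the dish flat on the bench at a steady pace: do not pinch, lift, tip or flick it. Leave the white-taped dish, the bottle and the phone where they are.

Things in the scene. Friction and masses are not known exactly. Their poses are not given: they have to be found in the camera images.
- dish: The blue-taped culture dish to be pushed: a closed flat round disc, 90 mm in diameter, 20 mm high, about 70 g, blue side, cream top with five white spots. Lies loose and flat on the bench in front of the guides. Origin at the centre of its underside, z up; its yaw means nothing.
- box: White collecting box, fixed, 140 mm wide, 93 mm high, 190 mm deep, clear roof with an orange strip over the flap, no floor plate or step. Origin on the bench, middle of the doorway, in the plane of the shut flap. x points level INTO the box (the way to push), y left along the front, z up. Inside: free to x = 185 mm, 130 mm wide. Doorway 109 mm wide; lintel 84 mm up. Push the dish's centre to x = 80 to 95 mm (see flap).
- mouth (a point): Point on the bench midway between the outer ends of the two fixed aluminium guides (24 mm high, 5 mm thick), at x = -105 mm, y = 0 in the box's frame, axes as the box's. The guides are 176 mm apart here, narrow to 108 mm at x = -37 mm and run on parallel to the doorway. The dish starts with its centre 50 to 100 mm before this point (towards -x), up to 30 mm off the middle.
- flap (a joint): Angle in rad of the orange flap (104 mm wide, 4 mm thick, 60 g) hanging in the doorway from a level axis 80 mm above the bench at the box's x = 0; lower edge 15 mm up. 0 = shut; grows as the lower edge swings into the box (stop 1.45), never outward. Under 1 N opens it; its weight shuts it. It stays propped on the dish's top until the dish's centre is past x = 73 mm. Fingers tilted 40 to 45 degrees, tips leading, pass under the lintel.
- white_dish: A white-taped dish of the same size and shape (90 mm diameter, 20 mm high), loose, to be left alone; it lies beside the lane on the robot's side. Origin at the centre of its underside.
- bottle: Small amber bottle, 48 mm in diameter, 100 mm high, standing loose beside the lane on the side away from the robot, to be left alone. Origin at the centre of its underside, z up.
- phone: Black phone lying flat and loose, 150 x 72 x 9 mm, beside the box on the side away from the robot, to be left alone. Origin at the centre of its underside, x along its length.
Things that resemble listed ones, but are neither listed nor needed, are in the scene too. What is shaped like the dish but black or grey is not meant.

How it is judged:
On the way, in this order (a step that is already met when the one before it is completed fails the run):
1. the flap is pushed open while the dish is in the doorway (value of joint flap above 0.3 rad and x of dish in the frame of box between -0.048 and 0.04 m), for 0.05 s.
2. the dish is wholly past the flap, inside the box (x of dish in the frame of box between 0.047 and 0.145 m and y of dish in the frame of box between -0.025 and 0.025 m), for 0.1 s.
At the end, for the whole second after the job is handed in: The dish lies flat and still on the bench inside the box (centre 47 to 145 mm past the flap plane, within 25 mm of the middle), the flap hangs shut (under 0.05 rad), and the white-taped dish, the bottle and the phone are within 15 mm of where they were, the bottle upright (all of step 2 and value of joint flap below 0.05 rad and angle between dish's own z axis and vertical below 0.06 rad and height (world z) of dish below 0.004 m and linear speed of dish below 0.01 m/s and distance of each of white_dish, bottle, phone from where it was at the start of the episode below 0.015 m and angle between bottle's own z axis and vertical below 0.1 rad); the robot touches nothing.
It fails at once if the dish is lifted off the bench (height (world z) of dish above 0.012 m).
It fails at once if the dish is tipped (angle between dish's own z axis and vertical above 0.3 rad).
It fails at once if the dish is flicked or thrown (faster than 0.5 m/s) (linear speed of dish above 0.5 m/s).
It fails at once if the white-taped dish or the phone is pushed away (distance of any of white_dish, phone from where it was at the start of the episode above 0.015 m).
It fails at once if the bottle is pushed or tipped (distance of bottle from where it was at the start of the episode above 0.015 m or angle between bottle's own z axis and vertical above 0.3 rad).
It also fails if it takes over 40 s, if anything falls off the work surface, if the arm or the gripper's body presses on something with over 40 N, if the wrist force passes 120 N, or if a joint passes its speed limit or range.

## Robot

A 7-joint arm with a two-finger parallel gripper is mounted at the origin on the work surface. World frame = base frame: x ahead of the robot, y to its left, z up, the work surface at z = 0. Lengths are in m, angles in rad, forces in N, time in s.
With the tool pointing down it reaches from about 0.4 to 0.875 m from the base axis. Payload 19.3 kg.
Tool frame: the origin (TCP) lies between the finger pads; the fingertips stand bot.tcp_to_tips ahead of it and the grasp point (between the pads) is the TCP (bot.tcp_to_tips is the distance from the TCP to the fingertips, in m); z points along the fingers, y is the line along which they close (so a half turn about z gives the same grasp; the last joint's range is limited). The gripper opens to 85 mm and grips with 20 to 120 N. Pads are 22 mm wide; open, the fingers measure 114 mm over their backs; the gripper's body (76 mm by 85 mm) begins 54 mm behind the grasp point. The pads swing forward as they close: fully open they stand 13 mm farther back than shut.
Start: joints at [-1.213, 0.521, -0.036, 1.599, 0.021, 1.021, -0.113], TCP at [0.259, 0.569, 0.25] pointing down, gripper open.
Joint ranges: [-2.91, 2.91], [-0.3, 2.13], [-1.5, 1.42], [0.17, 2.43], [-1.26, 4.41], [0.16, 1.93], [-2.52, 2.52]. Speed limits (rad/s): [1.89, 1.89, 2.39, 2.39, 3.01, 3.01, 3.01].

## Interface

Orientations are given as [roll, pitch, yaw] about the fixed x, y, z axes, in that order (R = Rz(yaw) Ry(pitch) Rx(roll)).
In Python, from workcell import telemetry, grab_frame, bot gives the robot as it stands. The module is installed in compiled form; this text tells all that it offers.
- The arm moves only by the shell command python3 -m crank 'ROWS' [FORCE]. ROWS is text: rows parted by semicolons, each of 7 numbers parted by spaces: the finger opening in m, from 0 to 0.0854, then the shift along the tool's x, y, z in m, then the turn, a rotation vector about the tool's x, y, z in degrees. A call has exactly 8 rows; each row shifts and turns the commanded pose from where the row before left it, along the tool's axes as they then stand; what a row does not reach is not made up. A row lasts 1/12 s, in which the tool goes at most 41.7 mm and 7.16 degrees, less where a joint would pass 70% of its speed; a pose out of reach is approached as far as the arm can. A call with a gripper value outside its range is refused whole. The fingers move at their own pace and stop on an object; FORCE is the grip in N (left out, the last holds). Time passes only in rows, so rows that do not move let the fingers close, or fill a call up. It gives the time, the measured TCP pose, the force, the opening and the grip force at its end, in the units of the state.
- telemetry.observe(): the state, without advancing time (a new reading comes with each control period).
- grab_frame(name): name is "scene" or "top" or "wrist"; returns a dict with "pixels" (384x512x3 uint8, red, green, blue), "depth" (384x512 float32, m along the optical axis (not along the pixel's ray), 0 where there is no reading), "vertical_fov" (degrees; the focal length in pixels is half the picture's height over the tangent of half this angle, whatever the lens; pixels are square), "cx", "cy" (the principal point, pixels), "distortion" ([k1, k2, p1, p2, k3] as OpenCV has them; the pictures are not rectified), "R" (3x3) and "t" (3): a world point X has camera coordinates R X + t; the wrist camera has in their place "hand_eye" (4x4, takes a point from camera to tool coordinates, whose origin is the TCP and whose axes are the flange's). Camera axes: x right, y down, z forward; pixel columns grow to the right and rows downward; lengths in m; the calibration is good to about 2 mm. A picture is of the moment at which its call begins: read the wrist's pose just before it.
- bot.job_done(): hands the job in; it is judged then, once.
The state is a dict: "clock": time; "qpos": joint angles; "qd": joint speeds; "joint_efforts": joint torques, N m; "position": TCP position; "tool_rot": TCP orientation; "force": force on the tool from outside, world axes, zero at the start; "moment": the same for the moment, N m; "grip_width": finger opening in m; "finger_force": force on a finger pad.
Only numpy, scipy, OpenCV 4.12 (cv2) and the standard library are available. Lean on these libraries where they do the work, as an engineer would, in place of code of your own. Each camera call takes 0.05 s, during which the arm holds its last target. There are 200 camera calls.

## Working session

There is one attempt and no reset: what is moved stays moved. The work goes in short steps, Python scripts to look and compute and a shell command to move; the robot and the scene stay as the last step left them, time stands still between calls to the robot, and variables do not carry over. Pictures are saved under pics/ and viewed, at most 10 in all, crops included, and the job is handed in when it is done.

```bash
mkdir -p pics
python3 - <<'E'
from workcell import telemetry, grab_frame, bot
import cv2,pickle
s=telemetry.observe(); print(s, bot.tcp_to_tips)
for n in("scene","top"):
    f=grab_frame(n); pickle.dump(f,open(n+".pkl","wb")); cv2.imwrite(f"pics/{n}.png",f["pixels"][:,:,::-1])
    print({k:v for k,v in f.items() if k not in("pixels","depth")})
E
```

```text
{'clock': 0.0, 'qpos': array([-1.21316401,  0.52202358, -0.03633943,  1.60001657,  0.0211701 ,
        1.02110233, -0.11277085]), 'qd': array([ 0.0012605 , -0.00046338,  0.00076919,  0.00025106, -0.00111949,
       -0.00034218, -0.00032126]), 'joint_efforts': array([ 5.30876889e-05, -9.27124214e+01,  1.98060460e+00, -3.69927549e+01,
        1.79512147e-02,  8.20808782e-03, -5.41333702e-05]), 'position': array([0.25919651, 0.56836133, 0.24971655]), 'tool_rot': array([-3.14042756e+00,  5.24737857e-05,  2.71377450e+00]), 'force': array([0.32760938, 0.33753903, 0.77995077]), 'moment': array([0.00995077, 0.00318217, 0.03657496]), 'finger_force': 0.0, 'grip_width': 0.08521129154223493} 0.019
{'vertical_fov': 48.250357440974426, 'cx': 253.1973081350956, 'cy': 193.65020963432846, 'distortion': array([-0.02284526,  0.        ,  0.        ,  0.        ,  0.        ]), 'R': array([[ 0.2759988 ,  0.96096123,  0.01944698],
       [ 0.52379017, -0.13341228, -0.84133526],
       [-0.8058961 ,  0.24239366, -0.54016368]]), 't': array([-0.15578323, -0.21418549,  1.34891316])}
{'vertical_fov': 48.838588481783525, 'cx': 261.4421139302653, 'cy': 196.09102721436685, 'distortion': array([-0.10833299,  0.        ,  0.        ,  0.        ,  0.        ]), 'R': array([[-0.02004883, -0.99967385, -0.01581861],
       [-0.98835473,  0.02220391, -0.15053875],
       [ 0.15084089,  0.01261628, -0.98847754]]), 't': array([0.02612277, 0.57015436, 0.98978235])}
```

View pics/top.png

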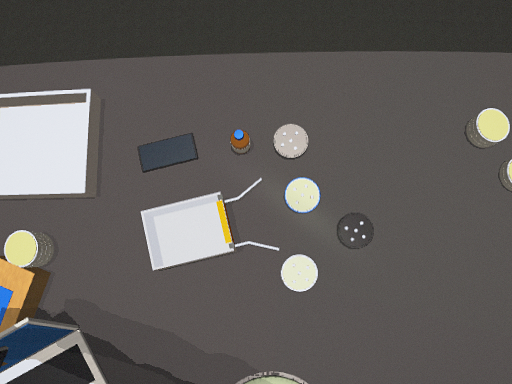

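View pics/scene.png

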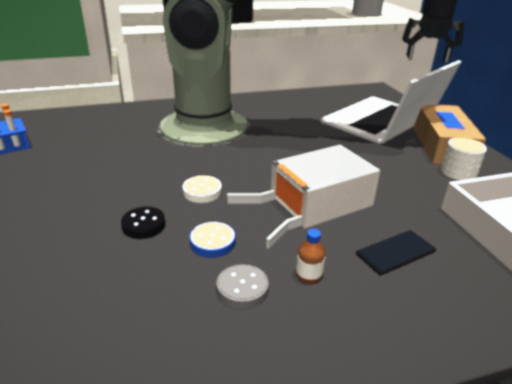

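Candidates in the top view: blue-rimmed dish (302,195), white dish (299,273), grey (291,141), black (355,231). I choose the blue-rimmed one, and will check it in a crop while measuring.

```bash
cat > h.py <<'E'
import numpy as np, cv2
def K(f):
    F=192/np.tan(np.radians(f["vertical_fov"]/2)); return np.array([[F,0,f["cx"]],[0,F,f["cy"]],[0,0,1]])
def ray(f,uv,z,R=None,t=None):
    R=f["R"] if R is None else R; t=f["t"] if t is None else t
    p=cv2.undistortPoints(np.array(uv,float).reshape(-1,1,2),K(f),np.array(f["distortion"])).reshape(-1,2)
    d=np.c_[p,np.ones(len(p))]@R; c=-R.T@t
    return c+d*((z-c[2])/d[:,2])[:,None]
def proj(f,X):
    return cv2.projectPoints(np.array(X,float).reshape(-1,1,3),cv2.Rodrigues(f["R"])[0],f["t"],K(f),np.array(f["distortion"]))[0].reshape(-1,2)
E
python3 - <<'E'
from h import *; import pickle
T=pickle.load(open("top.pkl","rb")); S=pickle.load(open("scene.pkl","rb"))
def comp(m,uv):
    n,l,s,c=cv2.connectedComponentsWithStats(m.astype(np.uint8)); u,v=uv
    k=l[v-3:v+4,u-3:u+4]; k=np.bincount(k[k>0]).argmax(); return l==k
def cnt(m): return max(cv2.findContours(m.astype(np.uint8),0,cv2.CHAIN_APPROX_NONE)[0],key=len).reshape(-1,2)
hsv=cv2.cvtColor(T["pixels"],cv2.COLOR_RGB2HSV); g=hsv[:,:,2]
cream=(g>150)
for n,uv,z in(("blue",(302,195),.02),("white",(299,273),.02)):
    c=cnt(comp(cream|((hsv[:,:,1]>150)&(hsv[:,:,0]>100)&(g>70)),uv)); w=ray(T,c,z)[:,:2].astype(np.float32)
    print(n,cv2.minEnclosingCircle(w))
# scene blue
m=comp(cv2.cvtColor(S["pixels"],cv2.COLOR_RGB2HSV)[:,:,2]>120,(212,236)); c=cnt(m);w=ray(S,c,.02)[:,:2].astype(np.float32);print("blue scene",cv2.minEnclosingCircle(w))
# orange strip
o=(hsv[:,:,0]>12)&(hsv[:,:,0]<28)&(hsv[:,:,1]>180)&(g>120); o=comp(o,(224,222))
r=cv2.minAreaRect(ray(T,cnt(o),.093)[:,:2].astype(np.float32)); print("strip",r,cv2.boxPoints(r))
b=comp((g>140),(190,230)); c=cnt(b|o); cc=[p for p in c]
r=cv2.minAreaRect(ray(T,cnt(b&(np.indices(b.shape)[1]<236)|o),.093)[:,:2].astype(np.float32)); print("box",r,cv2.boxPoints(r))
print("bottle", ray(T,[(239,134)],.1), "phone",ray(T,[(168,153)],.009),"gray",ray(T,[(291,141),(355,231)],.02))
print("guide ends",ray(T,[(261,180),(279,249)],.024))
im=np.hstack([cv2.resize(T["pixels"][120:300,130:370],None,fx=2.2,fy=2.2,interpolation=2)[:396],]); cv2.imwrite("pics/crop1.png",im[:,:,::-1])
E
```

```text
blue ((0.5759968161582947, -0.08766470104455948), 0.045657526701688766)
white ((0.3838500678539276, -0.07333652675151825), 0.04550174996256828)
blue scene ((0.5826655626296997, -0.09119299054145813), 0.05592799931764603)
strip ((0.5064430236816406, 0.10258828103542328), (0.09643657505512238, 0.012220235541462898), 12.737470626831055) [[0.45806417 0.09791666]
 [0.46075854 0.08599716]
 [0.55482185 0.1072599 ]
 [0.5521275  0.1191794 ]]
box ((0.48698174953460693, 0.1887032389640808), (0.141805961728096, 0.19430074095726013), 12.703908920288086) [[0.39644992 0.26788288]
 [0.43917912 0.07833868]
 [0.5775136  0.10952359]
 [0.5347844  0.2990678 ]]
bottle [[0.71188822 0.06345266 0.1       ]] phone [[0.69420367 0.25430705 0.009     ]] gray [[ 0.71468706 -0.06400142  0.02      ]
 [ 0.48159382 -0.21540915  0.02      ]]
guide ends [[ 0.61431666  0.01453877  0.024     ]
 [ 0.44169869 -0.02606497  0.024     ]]
```

View pics/crop1.png

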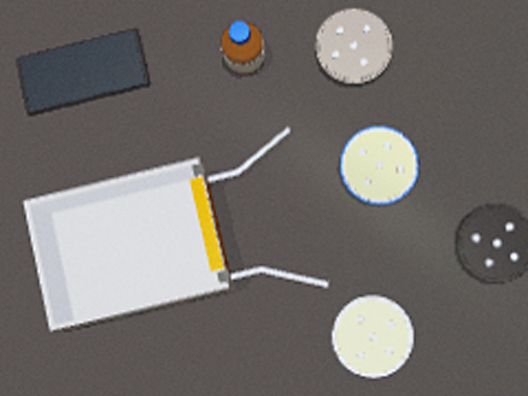

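The crop confirms the choice: (379,165) has the blue rim, a cream top and five white spots; the others are rimmed white, grey or black. In the box frame (yaw 102.7°) the dish is at about (-193, -26) mm. I'll travel high to a point behind it, then yaw.

```bash
R='0.03 -0.026 -0.0229 0 0 0 0'; python3 -m crank '0.03 -0.026 -0.0229 0 0 0 0;0.03 -0.026 -0.0229 0 0 0 0;0.03 -0.026 -0.0229 0 0 0 0;0.03 -0.026 -0.0229 0 0 0 0;0.03 -0.026 -0.0229 0 0 0 0;0.03 -0.026 -0.0229 0 0 0 0;0.03 -0.026 -0.0229 0 0 0 0;0.03 -0.026 -0.0229 0 0 0 0' 20
python3 -m crank '0.03 -0.026 -0.0229 0 0 0 0;0.03 -0.026 -0.0229 0 0 0 0;0.03 -0.026 -0.0229 0 0 0 0;0.03 -0.026 -0.0229 0 0 0 0;0.03 -0.026 -0.0229 0 0 0 0;0.03 -0.026 -0.0229 0 0 0 0;0.03 -0.026 -0.0229 0 0 0 0;0.03 -0.026 -0.0229 0 0 0 0'
python3 -m crank '0.03 -0.026 -0.0229 0 0 0 0;0.03 -0.026 -0.0229 0 0 0 0;0.03 -0.026 -0.0229 0 0 0 0;0.03 -0.026 -0.0229 0 0 0 0;0.03 -0.026 -0.0229 0 0 0 0;0.03 -0.026 -0.0229 0 0 0 0;0.03 -0.026 -0.0229 0 0 0 0;0.03 -0.026 -0.0229 0 0 0 0'
python3 -m crank '0.03 0 0 0 0 0 6.6;0.03 0 0 0 0 0 6.6;0.03 0 0 0 0 0 6.6;0.03 0 0 0 0 0 6.6;0.03 0 0 0 0 0 6.6;0.03 0 0 0 0 0 6.6;0.03 0 0 0 0 0 6.6;0.03 0 0 0 0 0 6.6'
python3 -c "from workcell import bot;print(bot.tcp_to_tips)"
```

```text
clock: 0.77
position: [0.3728, 0.314, 0.2502]
tool_rot: [-3.141, -0.0, 2.714]
force: [0.6, 0.4, 0.9]
grip_width: 0.0298
finger_force: 0.0
clock: 1.43
position: [0.4861, 0.061, 0.2503]
tool_rot: [-3.142, -0.0, 2.714]
force: [1.2, 1.0, -0.2]
grip_width: 0.0299
finger_force: 0.0
clock: 2.1
position: [0.5993, -0.1919, 0.25]
tool_rot: [-3.142, -0.001, 2.714]
force: [-0.1, 0.3, 0.2]
grip_width: 0.0301
finger_force: 0.0
clock: 2.77
position: [0.5989, -0.1902, 0.25]
tool_rot: [-3.141, -0.0, 1.787]
force: [-0.5, 0.4, -0.2]
grip_width: 0.0299
finger_force: 0.0
0.019
```

```bash
python3 -m crank '0.03 0 0 0 0 5.75 0;0.03 0 0 0 0 5.75 0;0.03 0 0 0 0 5.75 0;0.03 0 0 0 0 5.75 0;0.03 0 0 0 0 5.75 0;0.03 0 0 0 0 5.75 0;0.03 0 0 0 0 5.75 0;0.03 0 0 0 0 5.75 0'
cat >> h.py <<'E'
from scipy.spatial.transform import Rotation as Ro
BO=np.array([.508,.095,0]); BR=Ro.from_euler('z',102.7,degrees=True).as_matrix()
def state():
    from workcell import telemetry,bot
    s=telemetry.observe(); R=Ro.from_euler('xyz',s["tool_rot"]).as_matrix()
    tip=s["position"]+R[:,2]*bot.tcp_to_tips
    return s,R,tip,BR.T@(tip-BO)
E
cat > st.py <<'E'
from h import *
import sys
s,R,tip,b=state(); print("tip box mm",b.round(4)*1000,"tilt",np.degrees(np.arccos(-R[2,2])).round(1),"q",s["qpos"].round(2),"F",s["force"].round(1))
print("rear corner z",(tip-R[:,0]*.011)[2].round(4),"front corner box",(BR.T@(tip+R[:,0]*.011-BO)).round(4))
if len(sys.argv)>1:
    d=np.array(sys.argv[1:4],float)/1000; print("tool shift mm for box shift",(R.T@BR@d*1000).round(2))
E
python3 st.py 0 0 -100; python3 st.py 100 0 0;python3 st.py 100 20 0
python3 - <<'E'
from h import *; from workcell import grab_frame
f=grab_frame("wrist"); cv2.imwrite("pics/w1.png",f["pixels"][:,:,::-1])
E
```

```text
clock: 3.43
position: [0.599, -0.1909, 0.2505]
tool_rot: [3.141, -0.808, 1.793]
force: [0.7, 1.5, 0.1]
grip_width: 0.0302
finger_force: 0.0
tip box mm [-285.2  -25.9  237.3] tilt 46.3 q [ 0.39  0.86  0.19  1.24 -0.69  1.69  0.93] F [0.7 1.5 0.1]
rear corner z 0.2294 front corner box [-0.2776 -0.0259  0.2453]
tool shift mm for box shift [-7.227e+01 -7.000e-02  6.912e+01]
tip box mm [-285.2  -25.9  237.3] tilt 46.3 q [ 0.39  0.86  0.19  1.24 -0.69  1.69  0.93] F [0.7 1.5 0.1]
rear corner z 0.2294 front corner box [-0.2776 -0.0259  0.2453]
tool shift mm for box shift [ 6.912e+01 -6.000e-02  7.227e+01]
tip box mm [-285.2  -25.9  237.3] tilt 46.3 q [ 0.39  0.86  0.19  1.24 -0.69  1.69  0.93] F [0.7 1.5 0.1]
rear corner z 0.2294 front corner box [-0.2776 -0.0259  0.2453]
tool shift mm for box shift [ 69.12 -20.06  72.25]
```

View pics/w1.png

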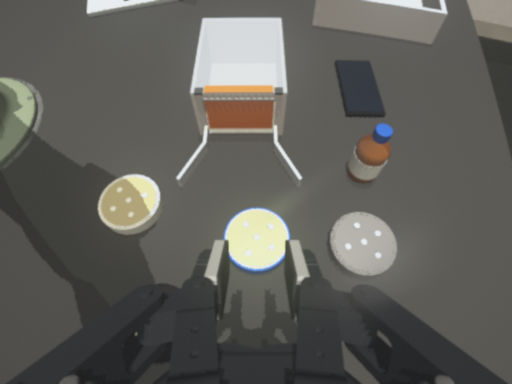

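The wrist view shows the dish (257,240) centred between the fingertips (218,245) and (295,245), with the lane, flap and box straight ahead. Descending behind the dish.

```bash
python3 -m crank '0.03 -0.01807 0 0.01728 0 0 0;0.03 -0.01807 0 0.01728 0 0 0;0.03 -0.01807 0 0.01728 0 0 0;0.03 -0.01807 0 0.01728 0 0 0;0.03 -0.01807 0 0.01728 0 0 0;0.03 -0.01807 0 0.01728 0 0 0;0.03 -0.01807 0 0.01728 0 0 0;0.03 -0.01807 0 0.01728 0 0 0'; python3 st.py 0 0 -10; python3 -m crank '0.03 -0.00217 0 0.00207 0 0 0;0.03 -0.00217 0 0.00207 0 0 0;0.03 -0.00217 0 0.00207 0 0 0;0.03 -0.00217 0 0.00207 0 0 0;0.03 -0.00217 0 0.00207 0 0 0;0.03 -0.00217 0 0.00207 0 0 0;0.03 -0.00217 0 0.00207 0 0 0;0.03 -0.00217 0 0.00207 0 0 0';python3 st.py 100 0 0
python3 - <<'E'
from h import *; from workcell import grab_frame
f=grab_frame("scene"); p=f["pixels"][170:290,130:290,::-1]; cv2.imwrite("pics/s2.png",cv2.resize(p,None,fx=4,fy=4))
E
```

```text
clock: 4.15
position: [0.5991, -0.191, 0.0489]
tool_rot: [-3.141, -0.801, 1.792]
force: [0.5, -0.1, -0.2]
grip_width: 0.0303
finger_force: 0.0
tip box mm [-285.4  -26.    35.6] tilt 45.9 q [ 0.4   1.1   0.16  1.29 -0.71  1.45  1.08] F [ 0.5 -0.1 -0.2]
rear corner z 0.0277 front corner box [-0.2778 -0.026   0.0436]
tool shift mm for box shift [-7.18  0.    6.96]
clock: 4.82
position: [0.5994, -0.1915, 0.0263]
tool_rot: [3.141, -0.802, 1.793]
force: [-0.5, 0.5, -0.4]
grip_width: 0.0298
finger_force: 0.0
tip box mm [-285.9  -26.2   13.1] tilt 46.0 q [ 0.4   1.13  0.16  1.28 -0.71  1.43  1.1 ] F [-0.5  0.5 -0.4]
rear corner z 0.0052 front corner box [-0.2783 -0.0262  0.021 ]
tool shift mm for box shift [ 6.949e+01 -2.000e-02  7.191e+01]
```

View pics/s2.png

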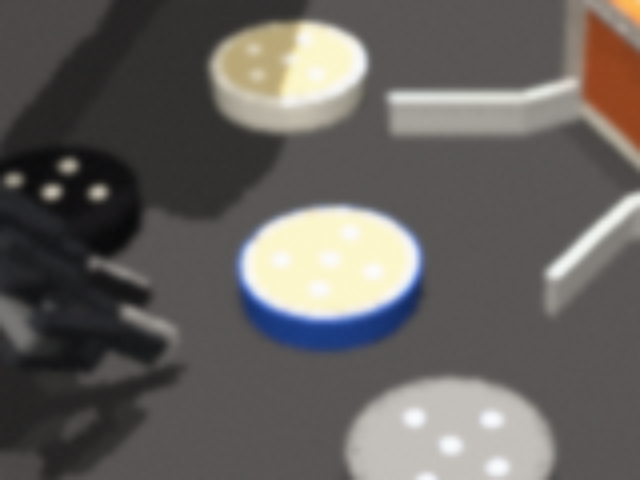

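The fingers stand just behind the dish (330,275 in this crop), low and clear of the black dish. I'll lower 4.5 mm, then close the gap.

```bash
python3 -m crank '0.03 -0.00081 0 0.00078 0 0 0;0.03 -0.00081 0 0.00078 0 0 0;0.03 -0.00081 0 0.00078 0 0 0;0.03 -0.00081 0 0.00078 0 0 0;0.03 0.0055 0 0.0057 0 0 0;0.03 0.0055 0 0.0057 0 0 0;0.03 0.0055 0 0.0057 0 0 0;0.03 0.0055 0 0.0057 0 0 0';python3 st.py 100 20 0;  python3 -m crank '0.03 0.0028 0 0.0029 0 0 0;0.03 0.0028 0 0.0029 0 0 0;0.03 0.0028 0 0.0029 0 0 0;0.03 0.0028 -0.0008 0.0029 0 0 0;0.03 0.0028 -0.0008 0.0029 0 0 0;0.03 0.0028 -0.0008 0.0029 0 0 0;0.03 0.0028 -0.0008 0.0029 0 0 0;0.03 0.0028 -0.0008 0.0029 0 0 0'; python3 st.py
cat > look.py <<'E'
from h import *; from workcell import grab_frame
f=grab_frame("top"); h=cv2.cvtColor(f["pixels"],cv2.COLOR_RGB2HSV)
m=((h[...,2]>150)&(h[...,0]>20)&(h[...,0]<36)&(h[...,1]>25)).astype(np.uint8)
n,l,s,c=cv2.connectedComponentsWithStats(m)
for i in range(1,n):
    if s[i,4]>150:
        q=np.argwhere(l==i)[:,::-1]; w=ray(f,q,.02); (a,b),r=cv2.minEnclosingCircle(w[:,:2].astype(np.float32))
        if r<.06: print("dish? box",(BR.T@(np.array([a,b,0])-BO)).round(4)[:2],"r",round(r,4))
E
python3 look.py
```

```text
clock: 5.53
position: [0.5922, -0.1592, 0.022]
tool_rot: [3.141, -0.803, 1.793]
force: [1.0, 0.8, -0.3]
grip_width: 0.03
finger_force: 0.0
tip box mm [-252.8  -26.2    8.8] tilt 46.0 q [ 0.37  1.11  0.14  1.35 -0.73  1.37  1.11] F [ 1.   0.8 -0.3]
rear corner z 0.0009 front corner box [-0.2452 -0.0262  0.0167]
tool shift mm for box shift [ 69.45 -19.97  71.96]
clock: 6.2
position: [0.5811, -0.1297, 0.0218]
tool_rot: [-3.142, -0.803, 1.792]
force: [0.3, -0.0, 0.7]
grip_width: 0.0298
finger_force: 0.3
tip box mm [-221.6  -22.     8.6] tilt 46.0 q [ 0.35  1.08  0.13  1.43 -0.75  1.31  1.12] F [ 0.3 -0.   0.7]
rear corner z 0.0007 front corner box [-0.214  -0.022   0.0165]
dish? box [-0.7338 -0.0849] r 0.0432
dish? box [-0.1731 -0.0223] r 0.0399
dish? box [ 0.0123 -0.0075] r 0.0545
dish? box [ 0.5423 -0.0645] r 0.0445
dish? box [-0.1371  0.1585] r 0.0447
```

Contact is good and the dish is moving. Continuing the push towards the middle.

```bash
python3 -m crank '0.03 0.0035 -0.001 0.0036 0 0 0;0.03 0.0035 -0.001 0.0036 0 0 0;0.03 0.0035 -0.001 0.0036 0 0 0;0.03 0.0035 -0.001 0.0036 0 0 0;0.03 0.0035 -0.001 0.0036 0 0 0;0.03 0.0035 -0.001 0.0036 0 0 0;0.03 0.0035 -0.001 0.0036 0 0 0;0.03 0.0035 -0.001 0.0036 0 0 0'; python3 st.py;python3 look.py | grep -v -e '0\.[57]'; python3 -m crank '0.03 0.0035 -0.001 0.0036 0 0 0;0.03 0.0035 -0.001 0.0036 0 0 0;0.03 0.0035 -0.001 0.0036 0 0 0;0.03 0.0035 -0.001 0.0036 0 0 0;0.03 0.0035 -0.001 0.0036 0 0 0;0.03 0.0035 -0.001 0.0036 0 0 0;0.03 0.0035 -0.001 0.0036 0 0 0;0.03 0.0035 -0.001 0.0036 0 0 0'; python3 st.py;python3 look.py | grep -v -e '0\.[57]'
```

```text
clock: 6.92
position: [0.5645, -0.092, 0.0219]
tool_rot: [-3.142, -0.803, 1.792]
force: [-0.1, 0.2, -0.9]
grip_width: 0.0303
finger_force: 0.1
tip box mm [-181.2  -14.     8.7] tilt 46.0 q [ 0.31  1.04  0.11  1.54 -0.77  1.24  1.13] F [-0.1  0.2 -0.9]
rear corner z 0.0008 front corner box [-0.1735 -0.014   0.0166]
dish? box [-0.132  -0.0138] r 0.0399
dish? box [ 0.0123 -0.0075] r 0.0545
dish? box [-0.1371  0.1582] r 0.0449
clock: 7.63
position: [0.5479, -0.0546, 0.0221]
tool_rot: [3.142, -0.803, 1.792]
force: [-0.1, -0.4, -1.0]
grip_width: 0.03
finger_force: 0.1
tip box mm [-141.    -6.     8.9] tilt 46.0 q [ 0.28  1.01  0.09  1.63 -0.8   1.17  1.15] F [-0.1 -0.4 -1. ]
rear corner z 0.0009 front corner box [-0.1334 -0.006   0.0168]
dish? box [-0.0921 -0.0064] r 0.0404
dish? box [ 0.0123 -0.0077] r 0.0543
dish? box [-0.137   0.1583] r 0.0448
```

```bash
python3 -m crank '0.03 0.0035 -0.0012 0.0036 0 0 0;0.03 0.0035 -0.0012 0.0036 0 0 0;0.03 0.0035 -0.0012 0.0036 0 0 0;0.03 0.0035 -0.0012 0.0036 0 0 0;0.03 0.0035 -0.0012 0.0036 0 0 0;0.03 0.0035 0 0.0036 0 0 0;0.03 0.0035 0 0.0036 0 0 0;0.03 0.0035 0 0.0036 0 0 0'; python3 st.py;python3 look.py | grep -v -e '0\.[57]'; python3 -m crank '0.03 0.0035 0 0.0036 0 0 0;0.03 0.0035 0 0.0036 0 0 0;0.03 0.0035 0 0.0036 0 0 0;0.03 0.0035 0 0.0036 0 0 0;0.03 0.0035 0 0.0036 0 0 0;0.03 0.0035 0 0.0036 0 0 0;0.03 0.0035 0 0.0036 0 0 0;0.03 0.0035 0 0.0036 0 0 0'; python3 st.py;python3 look.py | grep -v -e '0\.[57]'
python3 - <<'E'
from h import *; from workcell import grab_frame
f=grab_frame("scene"); p=f["pixels"][130:270,200:400,::-1]; cv2.imwrite("pics/s3.png",cv2.resize(p,None,fx=4,fy=4))
E
```

```text
clock: 8.35
position: [0.5334, -0.0166, 0.0222]
tool_rot: [3.141, -0.803, 1.792]
force: [-0.7, 1.0, -0.5]
grip_width: 0.0299
finger_force: 0.1
tip box mm [-100.8   -0.2    9. ] tilt 46.0 q [ 0.25  0.98  0.06  1.71 -0.84  1.11  1.16] F [-0.7  1.  -0.5]
rear corner z 0.0011 front corner box [-0.0932 -0.0002  0.0169]
dish? box [ 0.0123 -0.0075] r 0.0545
dish? box [-0.0516 -0.0004] r 0.0397
dish? box [-0.1371  0.1586] r 0.0445
clock: 9.07
position: [0.5245, 0.0225, 0.0223]
tool_rot: [-3.141, -0.803, 1.792]
force: [-0.1, -2.2, -0.2]
grip_width: 0.0301
finger_force: 0.2
tip box mm [-60.7  -0.1   9.1] tilt 46.0 q [ 0.21  0.96  0.03  1.77 -0.88  1.05  1.16] F [-0.1 -2.2 -0.2]
rear corner z 0.0012 front corner box [-0.053  -0.0001  0.017 ]
dish? box [ 0.0009 -0.0088] r 0.0555
dish? box [-0.1265  0.1564] r 0.0417
```

View pics/s3.png

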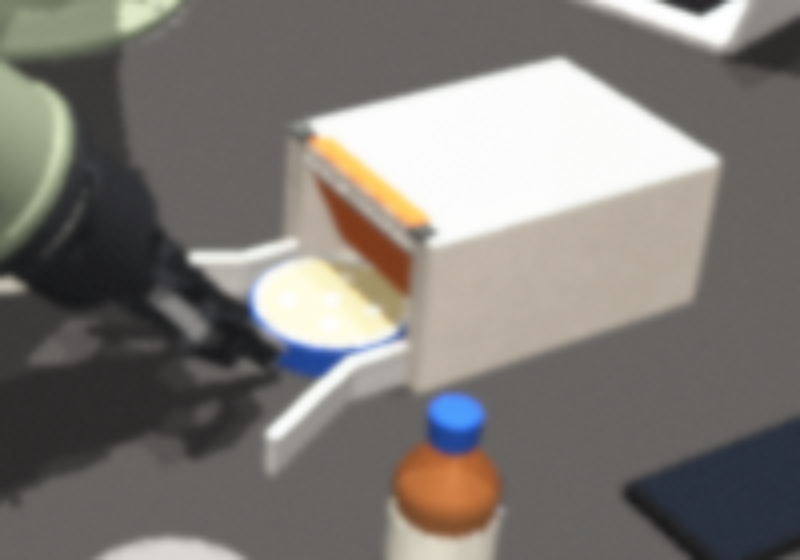

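The flap is riding open on the dish in the doorway (dish at 330,305 in the crop). Pushing on, then tilting a few degrees more for lintel clearance.

```bash
python3 -m crank '0.03 0.0035 0 0.0036 0 0 0;0.03 0.0035 0 0.0036 0 0 0;0.03 0.0035 0 0.0036 0 0 0;0.03 0.0035 0 0.0036 0 0 0;0.03 0.0035 0 0.0036 0 0 0;0.03 0.0035 0 0.0036 0 0 0;0.03 0.0035 0 0.0036 0 0 0;0.03 0.0035 0 0.0036 0 0 0'; python3 st.py; python3 -m crank '0.03 0.0025 0 0.0026 0 0 0;0.03 0.0025 0 0.0026 0 0 0;0.03 0.0025 0 0.0026 0 0 0;0.03 0.0025 0 0.0026 0 0 0;0.03 0.0021 0 0.0022 0 0 0;0.03 0.0021 0 0.0022 0 0 0;0.02 0 0 0 0 3 0;0.01 0 0 0 0 3 0'; python3 st.py 100 0 0
python3 - <<'E'
from h import *; from workcell import grab_frame
a=grab_frame("scene")["pixels"][130:270,200:400,::-1]; b=grab_frame("top")["pixels"][160:300,120:320,::-1]; cv2.imwrite("pics/s4.png",np.hstack([cv2.resize(p,None,fx=2,fy=2,interpolation=2) for p in(a,b)])[:, :800])
E
```

```text
clock: 9.83
position: [0.5156, 0.0617, 0.0225]
tool_rot: [-3.142, -0.803, 1.792]
force: [-0.3, -0.6, 0.1]
grip_width: 0.0299
finger_force: 0.2
tip box mm [-20.5  -0.1   9.3] tilt 46.0 q [ 0.17  0.95  0.    1.82 -0.92  0.99  1.16] F [-0.3 -0.6  0.1]
rear corner z 0.0014 front corner box [-0.0129 -0.0001  0.0172]
clock: 10.5
position: [0.5114, 0.082, 0.0231]
tool_rot: [3.14, -0.909, 1.795]
force: [-0.7, -0.2, -0.4]
grip_width: 0.0109
finger_force: 0.1
tip box mm [ 1.6 -0.5 11.4] tilt 52.1 q [ 0.2   0.99 -0.05  1.81 -0.95  1.05  1.19] F [-0.7 -0.2 -0.4]
rear corner z 0.0027 front corner box [ 0.0083 -0.0005  0.0201]
tool shift mm for box shift [61.42  0.11 78.91]
```

View pics/s4.png

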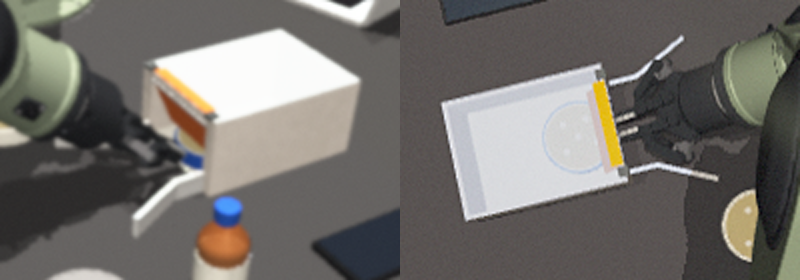

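The dish shows through the clear roof at (578,137) in the right half, centred, with the fingers entering under the flap. Closing the fingers, lowering 1.7 mm, and pushing the rest gently.

```bash
python3 -m crank '0.006 -0.0007 0 0.0005 0 0 0;0.006 -0.0007 0 0.0005 0 0 0;0.006 0.00215 0 0.00276 0 0 0;0.006 0.00215 0 0.00276 0 0 0;0.006 0.00215 0 0.00276 0 0 0;0.006 0.00215 0 0.00276 0 0 0;0.006 0.00215 0 0.00276 0 0 0;0.006 0.00215 0 0.00276 0 0 0'; python3 st.py 100 0 0
cat > rim.py <<'E'
from h import *; from workcell import grab_frame
f=grab_frame("top"); p=f["pixels"]
g=cv2.cvtColor(p,cv2.COLOR_RGB2LAB).astype(int); m=np.zeros(p.shape[:2],np.uint8)
# bluish rim, seen through roof, inside the box's outline at bench level
pts=proj(f,(BR@np.array([[.02,-.06,.02],[.17,-.06,.02],[.17,.06,.02],[.02,.06,.02]]).T).T+BO)
cv2.fillPoly(m,[pts.astype(int)],1)
r=p.astype(int); q=np.argwhere((m>0)&(r[...,2]-r[...,0]>12))[:,::-1]
w=(BR.T@(ray(f,q,.02)-BO).T).T[:,:2]; A=np.c_[2*w,np.ones(len(w))]
for _ in range(3):
    s=np.linalg.lstsq(A,(w**2).sum(1),rcond=None)[0]; R=np.sqrt(s[2]+s[0]**2+s[1]**2); e=abs(np.hypot(*(w-s[:2]).T)-R); k=e<max(.003,np.median(e)*2); w,A=w[k],A[k]
print("dish box",s[:2].round(4),"R",R.round(4),"n",len(w))
E
python3 rim.py
```

```text
clock: 11.27
position: [0.5066, 0.1021, 0.0207]
tool_rot: [3.141, -0.907, 1.793]
force: [0.5, -1.2, 0.2]
grip_width: 0.0063
finger_force: 0.3
tip box mm [22.2 -0.2  9. ] tilt 52.0 q [ 0.18  0.99 -0.06  1.83 -0.98  1.01  1.19] F [ 0.5 -1.2  0.2]
rear corner z 0.0004 front corner box [ 0.0289 -0.0002  0.0177]
tool shift mm for box shift [ 6.158e+01 -1.000e-02  7.879e+01]
dish box [ 0.0729 -0.0006] R 0.0441 n 150
```

```bash
python3 -m crank '0.006 0.0009 0 0.001 0 0 0;0.006 0.0008 0 0.0011 0 0 0;0.006 0.0008 0 0.0011 0 0 0;0.006 0.0009 0 0.001 0 0 0;0.006 0.0008 0 0.0011 0 0 0;0.006 0.0008 0 0.0011 0 0 0;0.006 0.0009 0 0.0011 0 0 0;0.006 0.0009 0 0.0011 0 0 0'; python3 st.py -100 0 0; python3 rim.py
```

```text
clock: 11.98
position: [0.5042, 0.1124, 0.0207]
tool_rot: [-3.142, -0.908, 1.792]
force: [-0.1, -0.1, -0.1]
grip_width: 0.0061
finger_force: 0.2
tip box mm [32.8 -0.1  9. ] tilt 52.0 q [ 0.17  0.99 -0.07  1.85 -0.99  0.99  1.19] F [-0.1 -0.1 -0.1]
rear corner z 0.0003 front corner box [ 0.0396 -0.0001  0.0176]
tool shift mm for box shift [-6.157e+01  2.000e-02 -7.880e+01]
dish box [ 0.0834 -0.0005] R 0.0442 n 175
```

Dish at x = 83 mm and no contact force. Drawing straight back out.

```bash
python3 -m crank '0.006 -0.002 0 -0.0029 0 0 0;0.006 -0.0025 0 -0.0032 0 0 0;0.006 -0.0037 0 -0.0047 0 0 0;0.006 -0.0037 0 -0.0047 0 0 0;0.006 -0.0037 0 -0.0047 0 0 0;0.006 -0.0037 0 -0.0047 0 0 0;0.006 -0.0037 0 -0.0047 0 0 0;0.006 -0.0037 0 -0.0047 0 0 0'; python3 st.py
python3 -m crank '0.006 -0.0062 0 -0.0079 0 0 0;0.006 -0.0062 0 -0.0079 0 0 0;0.006 -0.0062 0 -0.0079 0 0 0;0.006 -0.0062 0 -0.0079 0 0 0;0.006 -0.0062 0 -0.0079 0 0 0;0.006 -0.0062 0 -0.0079 0 0 0;0.006 -0.0062 0 -0.0079 0 0 0;0.006 -0.0062 0 -0.0079 0 0 0'; python3 st.py
python3 -m crank '0.006 -0.002 0 -0.01 0 0 0;0.006 -0.002 0 -0.01 0 0 0;0.006 -0.002 0 -0.01 0 0 0;0.006 0 0 -0.01 0 0 0;0.006 0 0 -0.01 0 0 0;0.006 0 0 -0.01 0 0 0;0.006 0 0 0 0 0 0;0.006 0 0 0 0 0 0'; python3 st.py; python3 rim.py; python3 look.py | grep 0.137
python3 - <<'E'
from h import *; from workcell import grab_frame
a=grab_frame("scene")["pixels"][130:300,200:450,::-1]; b=grab_frame("top")["pixels"][120:290,120:370,::-1]; cv2.imwrite("pics/s5.png",np.hstack([cv2.resize(p,(400,272),interpolation=2) for p in(a,b)]))
E
```

```text
clock: 12.7
position: [0.5139, 0.0692, 0.0208]
tool_rot: [-3.141, -0.908, 1.792]
force: [-0.8, 1.0, 0.6]
grip_width: 0.0058
finger_force: 0.0
tip box mm [-11.5  -0.1   9.1] tilt 52.0 q [ 0.21  1.   -0.03  1.79 -0.94  1.06  1.19] F [-0.8  1.   0.6]
rear corner z 0.0004 front corner box [-0.0048 -0.0001  0.0177]
clock: 13.37
position: [0.5316, -0.0095, 0.0206]
tool_rot: [-3.141, -0.908, 1.792]
force: [0.2, -0.1, -0.6]
grip_width: 0.0062
finger_force: 0.0
tip box mm [-92.2  -0.1   8.9] tilt 52.0 q [ 0.29  1.03  0.03  1.67 -0.85  1.18  1.18] F [ 0.2 -0.1 -0.6]
rear corner z 0.0002 front corner box [-0.0854 -0.0001  0.0176]
clock: 14.03
position: [0.5428, -0.0585, 0.0531]
tool_rot: [3.141, -0.907, 1.793]
force: [-0.0, -0.1, 0.0]
grip_width: 0.006
finger_force: 0.0
tip box mm [-142.4   -0.3   41.4] tilt 52.0 q [ 0.33  1.01  0.06  1.6  -0.8   1.29  1.14] F [-0.  -0.1  0. ]
rear corner z 0.0328 front corner box [-0.1357 -0.0003  0.0501]
dish box [ 0.0835 -0.0005] R 0.0443 n 145
dish? box [-0.137   0.1583] r 0.0448
```

View pics/s5.png

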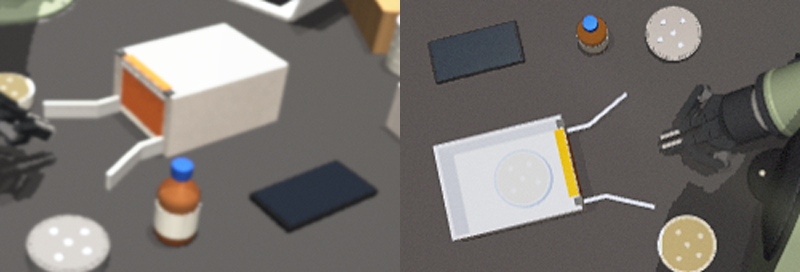

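The flap hangs flat in the doorway at (143,100), the dish lies inside at (523,178), and the fingers are clear. The white dish, bottle and phone look undisturbed. Handing in after one idle call to let everything settle.

```bash
python3 -m crank '0.006 0 0 0 0 0 0;0.006 0 0 0 0 0 0;0.006 0 0 0 0 0 0;0.006 0 0 0 0 0 0;0.006 0 0 0 0 0 0;0.006 0 0 0 0 0 0;0.006 0 0 0 0 0 0;0.006 0 0 0 0 0 0' && python3 -c "from workcell import bot;print(bot.job_done())"
```

```text
clock: 14.9
position: [0.5426, -0.0582, 0.0528]
tool_rot: [-3.142, -0.908, 1.792]
force: [-0.5, 0.5, 1.0]
grip_width: 0.0058
finger_force: 0.0
the job is handed in; nothing more can be done
None
```

I pushed the blue-taped dish into the box, about 83 mm past the flap and centred, and the flap looked shut behind it; the job was handed in at about 15 s, with no verdict returned. The white-taped dish measured unmoved; the bottle and phone looked undisturbed in the final pictures.

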